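# Feed three rollers from the hand magazine and roll them up to the stop

## Robot

A 6-joint arm with a two-finger parallel gripper is mounted at the origin on a cart in front of the work surface, level with it; the furniture and walls round the work are solid. World frame = base frame: x ahead of the robot, y to its left, z up, the work surface at z = 0. Lengths are in m, angles in rad, forces in N, time in s.
With the tool pointing down it reaches from about 0.35 to 0.775 m from the base axis. Payload 5.5 kg.
Tool frame: the origin (TCP) lies midway between the tips of the shut fingers; the grasp point (between the pads) lies 19 mm behind it; z points along the fingers, y is the line along which they close (so a half turn about z gives the same grasp; the last joint's range is limited). The gripper opens to 85 mm and grips with 20 to 120 N. Pads are 22 mm wide; open, the fingers measure 114 mm over their backs; the gripper's body (76 mm by 85 mm) begins 54 mm behind the grasp point. The pads swing forward as they close: fully open they stand 13 mm farther back than shut.
Start: joints at [1.089, 0.313, 0.046, 1.304, 0, 1.431], TCP at [0.193, 0.542, 0.231] pointing down, gripper open.
Joint ranges: [-2.76, 2.76], [-0.86, 1.69], [-1.03, 1.26], [-2.2, 2.34], [-1.47, 1.5], [-3.14, 3.14]. Speed limits (rad/s): [2.57, 2.57, 3.14, 3.14, 3.14, 3.14].

## Interface

Orientations are given as a rotation vector (axis times angle).
In Python, from rig import * gives the robot as it stands.
- The arm moves only by the tool play_rows, never from a script. Its argument "series" is a list of rows, each a list of 7 numbers: the gripper command: -1 is fully open, 1 is shut, values between are in proportion, then the shift along the tool's x, y, z in cm, then the turn, a rotation vector about the tool's x, y, z in degrees. In form: [[jaw, dx, dy, dz, wx, wy, wz], ...]. A call has 1 to 5 rows; each row shifts and turns the commanded pose from where the row before left it, along the tool's axes as they then stand; what a row does not reach is not made up. A row lasts 1/8 s, in which the tool goes at most 62.5 mm and 10.7 degrees, less where a joint would pass 70% of its speed; a pose out of reach is approached as far as the arm can. A call is refused whole if a number of a shift passes 6.25 or a number of a turn 10.7, either way. A call with a gripper value outside its range is refused whole. The fingers move at their own pace and stop on an object; "grip_force" is the grip in N (left out, the last holds). Time passes only in rows, so rows that do not move let the fingers close. It gives the time, the measured TCP pose, the force, the opening and the grip force at its end, in the units of the state.
- state(): the state, without advancing time (a new reading comes with each control period).
- get_image(name): name is "scene" or "top" or "wrist"; returns a dict with "img" (400x640x3 uint8, red, green, blue), "range_z" (400x640 float32, m along the optical axis (not along the pixel's ray), 0 where there is no reading), "mtx" (3x3 intrinsics, pixels), "dist" ([k1, k2, p1, p2, k3] as OpenCV has them; the pictures are not rectified), "R" (3x3) and "t" (3): a world point X has camera coordinates R X + t; the wrist camera has in their place "mount" (4x4, takes a point from camera to tool coordinates, whose origin is the TCP and whose axes are the flange's). Camera axes: x right, y down, z forward; pixel columns grow to the right and rows downward; lengths in m; the calibration is good to about 2 mm. A picture is of the moment at which its call begins: read the wrist's pose just before it.
- sign_off(): hands the job in; it is judged then, once.
The state is a dict: "t": time; "joint_positions": joint angles; "qvel": joint speeds; "joint_efforts": joint torques, N m; "tool_pos": TCP position; "orientation": TCP orientation; "contact_force": force on the tool from outside, world axes, zero at the start; "ft_torque": the same for the moment, N m; "opening": finger opening in m; "finger_force": force on a finger pad.
Only numpy, scipy, OpenCV 4.12 (cv2) and the standard library are available. Lean on these libraries where they do the work, as an engineer would, in place of code of your own. Each camera call takes 0.05 s, during which the arm holds its last target. There are 200 camera calls.

## Task

Press the feeder's sprung lever three times, letting it come right back up each time, so that exactly three rollers come out of the magazine and the other two stay in it. Then pick up the wooden push paddle and use it, not the fingers, to roll the three rollers gently along the rail until they stand in a closed row against the end stop, and lay the paddle down flat on the bench, clear of the feeder. Leave everything else on the bench where it is.

Things in the scene. Friction and masses are not known exactly. Their poses are not given: they have to be found in the camera images.
- feeder: Roller feeder, fixed to the bench: grey base plate 90 mm (its x) by 371 mm (its y, -185 to +186), 20 mm thick; origin on the bench under the magazine. From the magazine the rail runs along its +y (to the robot's left): floor 20 mm above the bench, 7 mm high guides at x = +-36 mm. The lever stands on the -y side under a sheet guard open towards the robot (-x).
- magazine_top (a point): Middle of the open top of the magazine, 170 mm above the bench, over the feeder's origin: an upright aluminium box, 76 mm (feeder x) by 34 mm (y), slots in its cheeks, holding the stacked rollers. Its front wall ends 50 mm above the bench, so that one roller at a time passes under it onto the rail.
- guard_edge (a point): Middle of the front lower edge of the guard's roof, 225 mm above the bench, at feeder x = -10 mm, y = -150 mm. The roof reaches 84 mm along y and 55 mm back to an upright sheet at x = 42 mm. It hides the pad from above: reach the pad from the robot's side with the tool leaning back 35 to 45 degrees from vertical.
- feeder_lever (a joint): Lever angle, rad: 0 = up (rest), 0.56 = fully down on its limit. Hinge along feeder x at y = -80 mm, 115 mm above the bench. The spring needs 5 N on the pad to start, 11 N fully down, and lifts it again. Past 0.5 rad the lowest roller is out on the rail (centre 35 mm or more from the magazine's middle), shoving on those already there; the next drops once the lever is back up.
- lever_pad (a point): Middle of the top face of the lever's black rubber pad, 36 mm (feeder x) by 30 mm (y). At rest it is about 146 mm above the bench; fully down about 101 mm. It turns with the lever, at 80 mm from the hinge.
- rail_start (a point): Point on the rail's floor, 20 mm above the bench, on its centre line, right at the outer face of the magazine's front wall (feeder y = 17 mm).
- rail_end (a point): Point on the rail's floor, 20 mm above the bench, on its centre line, at the inner face of the end stop (feeder y = 180 mm). The stop is 29 mm high above the floor.
- paddle: Wooden push paddle, loose, 0.07 to 0.14 kg, 28 mm tall as it lies: a handle 110 mm long and 24 mm wide, then a blade 80 mm long and 8 mm thick standing on edge. Origin at the underside, where the handle ends and the blade begins; own x along it, blade towards +x, handle towards -x; z up.
- paddle_grip (a point): Point in the handle to grip, 60 mm behind the paddle's origin, at mid height (14 mm above its underside); the handle is 24 mm wide across the paddle's y.
- paddle_blade (a point): Middle of the blade, 40 mm ahead of the paddle's origin, 14 mm above its underside; the blade is 8 mm thick across the paddle's y.
- roller_1: Steel-coloured roller, 26 mm diameter, 66 mm long over its stub axles, 60 g, lying across the rail (along the feeder's x); origin at its centre. Number 1 from the bottom of the magazine at the start. On the rail its centre is 13 mm above the floor. It has some rolling resistance and soon stops by itself.
- roller_2: Steel-coloured roller, 26 mm diameter, 66 mm long over its stub axles, 60 g, lying across the rail (along the feeder's x); origin at its centre. Number 2 from the bottom of the magazine at the start. On the rail its centre is 13 mm above the floor. It has some rolling resistance and soon stops by itself.
- roller_3: Steel-coloured roller, 26 mm diameter, 66 mm long over its stub axles, 60 g, lying across the rail (along the feeder's x); origin at its centre. Number 3 from the bottom of the magazine at the start. On the rail its centre is 13 mm above the floor. It has some rolling resistance and soon stops by itself.
- roller_4: Steel-coloured roller, 26 mm diameter, 66 mm long over its stub axles, 60 g, lying across the rail (along the feeder's x); origin at its centre. Number 4 from the bottom of the magazine at the start. On the rail its centre is 13 mm above the floor. It has some rolling resistance and soon stops by itself.
- roller_5: Steel-coloured roller, 26 mm diameter, 66 mm long over its stub axles, 60 g, lying across the rail (along the feeder's x); origin at its centre. Number 5 from the bottom of the magazine at the start. On the rail its centre is 13 mm above the floor. It has some rolling resistance and soon stops by itself.
- pliers: Pliers with red handles, 188 mm long, lying; a bystander, to be left alone; origin at the middle of its underside.
- spray_can: Spray can, 66 mm diameter, 196 mm tall, standing behind the rail; a bystander, to be left alone; origin at the middle of its underside.
- magnet: Flat six-sided welding magnet, 79 x 90 x 14 mm, lying in front of the feeder; a bystander, to be left alone; origin at the middle of its underside.
- c_clamp: Green G-clamp, 110 x 136 x 18 mm, lying behind the feeder; a bystander, to be left alone; origin at the middle of its underside.
- nozzle: Small copper-coloured welding nozzle, 18 mm diameter, 40 mm tall, standing in front of the lever; a bystander, to be left alone; origin at the middle of its underside.

How it is judged:
By the outcome, as a careful person would: the job done as asked, in the order asked, and still so for the second after the job is handed in, with the robot touching nothing.
It also fails if it takes over 72 s, if anything falls off the work surface, if the arm or the gripper's body presses on something with over 40 N, if the wrist force passes 120 N, or if a joint passes its speed limit or range.

## Working session

There is one attempt and no reset: what is moved stays moved. The work goes in short steps, Python scripts to look and compute and a tool call to move; the robot and the scene stay as the last step left them, time stands still between calls to the robot, and variables do not carry over. Pictures are saved under pics/ and viewed, at most 10 in all, crops included, and the job is handed in when it is done.

Besides the shell and the picture viewer there is one more tool, called after "Request:" as name(argument=value, ...) on one line, values as JSON. play_rows: Moves the arm, as the interface text tells. Its arguments: {"type":"object","properties":{"series":{"type":"array","items":{"type":"array","items":{"type":"number"}}},"grip_force":{"type":"number"}},"required":["series"]}

```bash
ls; mkdir -p pics
cat > h.py <<'E'
from rig import *
import numpy as np, cv2
from scipy.spatial.transform import Rotation as Ro
def world(d,u,v,z=None,T=None):
    "pixel -> world, by depth (z None) or on plane z"
    p=cv2.undistortPoints(np.array([[[u,v]]],float),d["mtx"],np.array(d["dist"]))[0,0]
    r=np.array([p[0],p[1],1.])
    R=np.array(d["R"]);t=np.array(d["t"]).ravel()
    c=-R.T@t; w=R.T@r
    s=float(d["range_z"][int(v),int(u)]) if z is None else (z-c[2])/w[2]
    return c+s*w
def cloud(d):
    h,w=d["range_z"].shape
    uv=np.stack(np.meshgrid(np.arange(w),np.arange(h)),-1).reshape(-1,1,2).astype(float)
    p=cv2.undistortPoints(uv,d["mtx"],np.array(d["dist"]))[:,0]
    z=d["range_z"].reshape(-1,1); P=np.hstack([p*z,z])
    P=(P-np.array(d["t"]).ravel())@np.array(d["R"]); P[z[:,0]<=0]=np.nan
    return P.reshape(h,w,3)
def save(d,n): cv2.imwrite("pics/"+n+".png",d["img"][:,:,::-1])
E
python3 - <<'E'
from h import *
import pickle
print(state())
for n in("top","scene"):
    d=get_image(n);save(d,n);pickle.dump(d,open(n+".pkl","wb"))
    print(n,-np.array(d["R"]).T@np.array(d["t"]).ravel())
E
```

```text
pics
{'t': 0.0, 'joint_positions': array([ 1.08944022e+00,  3.13999378e-01,  4.50263610e-02,  1.30359885e+00,
       -3.74304209e-05,  1.43121232e+00]), 'qvel': array([ 5.56331879e-04,  3.25439629e-04,  1.15922547e-03, -6.88470201e-04,
       -8.47185770e-05,  6.08955766e-05]), 'joint_efforts': array([ 6.47234083e-04, -4.80622852e+01,  2.98534441e+01,  1.92880217e-02,
        9.58396276e-05, -2.98773230e-06]), 'tool_pos': array([0.19249796, 0.54130179, 0.23042882]), 'orientation': array([-5.34158859e-01, -3.09533318e+00,  2.67320348e-03]), 'contact_force': array([-0.47292071, -0.00294675, -0.76516417]), 'ft_torque': array([-0.0265143 , -0.03483321, -0.03586982]), 'finger_force': 0.0, 'opening': 0.08504422035716472}
top [ 0.32653823 -0.00377867  1.24480963]
scene [-0.2879393  -0.53125741  0.66777563]
```

View pics/top.png

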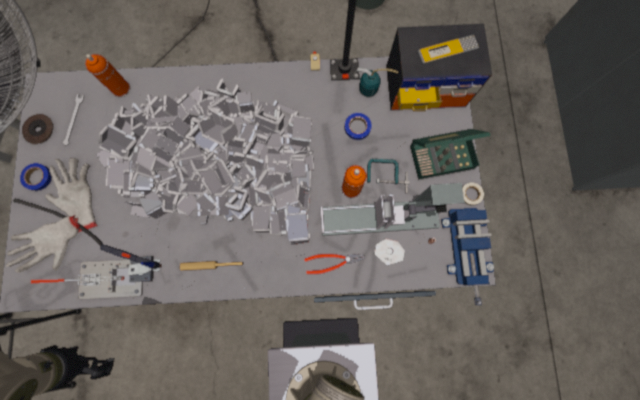

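View pics/scene.png

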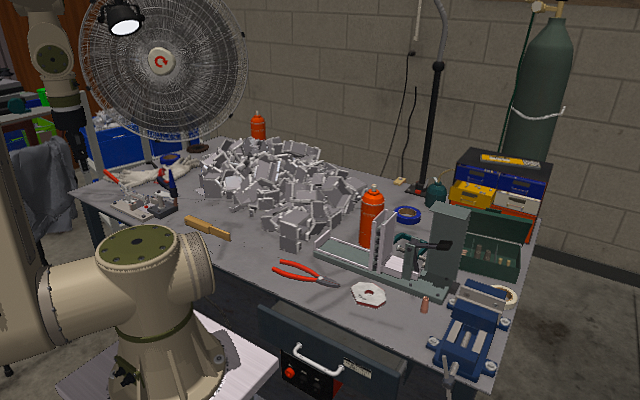

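The top view shows the feeder at about (322–450, 185–232), with its rail running left and the magazine near (385, 212). The guard is near (440, 195). The paddle lies at (180–243, 265) with its blade to the right. The scene view shows the guard, the lever pad at (440, 243) and the nozzle at (425, 305) in front of it.

Run:
```python
from h import *
import pickle
d=pickle.load(open("top.pkl","rb"));P=cloud(d);s=pickle.load(open("scene.pkl","rb"));Q=cloud(s)
def sel(P,z0,z1,box):
    u0,u1,v0,v1=box;q=P[v0:v1,u0:u1].reshape(-1,3);return q[(q[:,2]>z0)&(q[:,2]<z1)]
def rect(n,q):
    r=cv2.minAreaRect(q[:,:2].astype(np.float32)*1000);print(n,len(q),np.round(r[0],1),np.round(r[1],1),round(r[2],2),'z',np.round(np.median(q[:,2]),4), q.min(0).round(3),q.max(0).round(3))
rect("plate",sel(P,.012,.030,(315,460,175,245)))
rect("mag",sel(P,.16,.18,(360,430,180,240)))
rect("roof",sel(P,.21,.24,(400,480,160,240)))
rect("paddle",sel(P,.018,.04,(170,255,250,280)))
hd=sel(P,.018,.04,(170,214,250,280));rect("handle",hd)
rect("blade",sel(P,.018,.04,(218,255,250,280)))
rect("magnet",sel(P,.006,.03,(370,410,235,270)))
rect("nozzle",sel(P,.02,.06,(425,440,235,248)))
rect("pliers",sel(P,.006,.06,(300,362,245,280)))
rect("can",sel(P,.1,.25,(335,370,160,200)))
rect("roofS",sel(Q,.215,.235,(420,480,200,260)))
for c in [(440,243),(450,243),(425,243),(432,246)]: print(c,Q[c[1],c[0]])
# big crop of scene
cv2.imwrite("pics/crop.png",cv2.resize(s["img"][190:320,250:480,::-1],None,fx=3.4,fy=3.4,interpolation=cv2.INTER_CUBIC))
```

```text
plate 2667 [ 551.6 -241.9] [439.9 224.2] 86.99 z 0.0192 [ 0.429 -0.462  0.012] [ 0.667 -0.02   0.03 ]
mag 137 [ 538.  -219.8] [197.8 109.9] 77.61 z 0.1688 [ 0.488 -0.328  0.16 ] [ 0.612 -0.134  0.178]
roof 641 [ 546.1 -356.4] [55.4 86.2] 0.26 z 0.2273 [ 0.518 -0.399  0.21 ] [ 0.574 -0.313  0.235]
paddle 361 [405.7 322.7] [ 24.3 187.5] 0.23 z 0.027 [0.393 0.229 0.019] [0.418 0.416 0.039]
handle 272 [405.5 365.8] [ 24.3 101.3] 0.23 z 0.027 [0.393 0.315 0.019] [0.418 0.416 0.039]
blade 69 [405.3 265.4] [ 8.1 72.9] 0.11 z 0.0271 [0.401 0.229 0.019] [0.409 0.302 0.033]
magnet 530 [ 414.4 -231.8] [86.7 98.3] 2.53 z 0.0116 [ 0.373 -0.283  0.006] [ 0.459 -0.183  0.019]
nozzle 22 [ 443.4 -360. ] [12.1 11.8] 78.37 z 0.0345 [ 0.438 -0.366  0.023] [ 0.45  -0.354  0.045]
pliers 406 [397.3 -42.4] [190.1  82.5] 84.82 z 0.0105 [ 0.348 -0.139  0.006] [0.436 0.051 0.019]
can 482 [ 628.9 -123.6] [65.2 64.1] 16.18 z 0.1625 [ 0.596 -0.155  0.1  ] [ 0.662 -0.091  0.197]
roofS 460 [ 547.8 -356.5] [59.1 85.2] 0.52 z 0.2281 [ 0.518 -0.399  0.217] [ 0.577 -0.314  0.23 ]
(440, 243) [ 0.53027335 -0.35211427  0.14287118]
(450, 243) [ 0.53560707 -0.37373719  0.14791314]
(425, 243) [ 0.53223877 -0.31635154  0.12847523]
(432, 246) [ 0.51877486 -0.33751685  0.13532748]
```

View pics/crop.png

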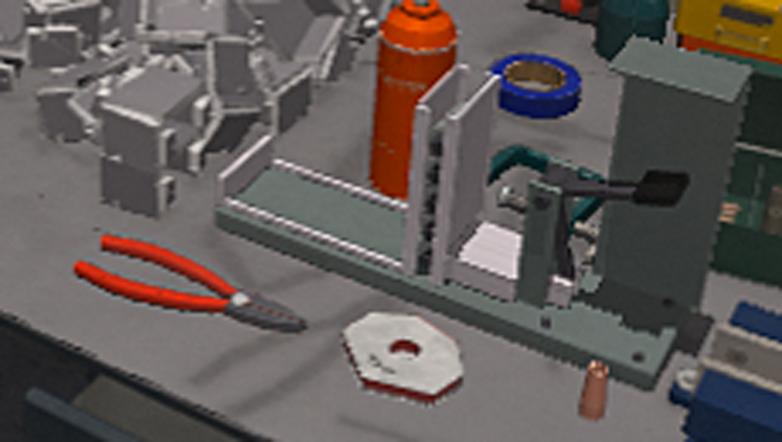

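The crop shows the rail on the left, empty, and the magazine slots at about (435, 180). The lever's black pad is at (660, 187) in front of the guard sheet. The nozzle stands in front at (593, 390).

```bash
cat >> h.py <<'E'
def tgt(pos,zax,yax,verbose=1):
    "shift (tool axes now, cm) and turn (deg) from measured pose to target"
    s=state();R=Ro.from_rotvec(s["orientation"]).as_matrix();p=np.array(s["tool_pos"])
    z=np.array(zax,float);z/=np.linalg.norm(z);y=np.array(yax,float);y-=z*(y@z);y/=np.linalg.norm(y)
    Rt=np.column_stack([np.cross(y,z),y,z])
    print("t",s["t"],"p",p.round(4),"q",np.round(s["joint_positions"],2),"F",np.round(s["contact_force"],1),"op",round(s["opening"],4))
    print("shift cm",(R.T@(np.array(pos)-p)*100).round(2),"turn deg",np.degrees(Ro.from_matrix(R.T@Rt).as_rotvec()).round(1))
E
python3 - <<'E'
from h import *
import pickle
d=pickle.load(open("top.pkl","rb"));P=cloud(d)
q=P[175:245,315:480].reshape(-1,3);m=(q[:,2]>.014)&(q[:,2]<.024)&(abs(q[:,0]-.529)<.05);q=q[m]
r=cv2.minAreaRect(q[:,:2].astype(np.float32)*1000);print(r)
q=P[175:245,315:400].reshape(-1,3);q=q[(q[:,2]>.014)&(q[:,2]<.032)&(abs(q[:,0]-.529)<.06)]
for y in(-.18,-.14,-.1,-.06,-.03):
    k=q[abs(q[:,1]-y)<.006];print(y,k.min(0),k.max(0))
q=P[170:245,360:430].reshape(-1,3);q=q[(q[:,2]>.16)&(q[:,2]<.175)&(abs(q[:,1]+.206)<.04)];print(q.min(0),q.max(0))
s=state();print(Ro.from_rotvec(s["orientation"]).as_matrix().round(3))
a=np.radians(43)
for sg in(1,-1): tgt([.46,-.36,.26],[np.sin(a),0,-np.cos(a)],[0,sg,0])
print(get_image("wrist")["mount"])
E
```

```text
((524.9088134765625, -274.9580993652344), (96.93569946289062, 509.739013671875), 0.9223918318748474)
-0.18 [ 0.48041376 -0.1858621   0.01413502] [ 0.57046947 -0.17405503  0.03060664]
-0.14 [ 0.47990323 -0.14595798  0.01429824] [ 0.56846302 -0.13428381  0.0277074 ]
-0.1 [ 0.48087771 -0.10599388  0.01483304] [ 0.56734369 -0.09406495  0.02902197]
-0.06 [ 0.48014313 -0.06598295  0.01414402] [ 0.56659219 -0.054171    0.02917391]
-0.03 [ 0.47913817 -0.03581019  0.01416019] [ 0.56908858 -0.02412461  0.02985256]
[ 0.48809895 -0.22358308  0.16020277] [ 0.56437544 -0.18788807  0.17489341]
[[-0.942  0.335 -0.001]
 [ 0.335  0.942 -0.001]
 [ 0.    -0.002 -1.   ]]
t 0.1 p [0.1925 0.5413 0.2305] q [ 1.09  0.31  0.05  1.3  -0.    1.43] F [0.1 0.1 0.6] op 0.0854
shift cm [-55.41 -75.96  -2.84] turn deg [ -7.4 -42.6 -18.6]
t 0.1 p [0.1925 0.5413 0.2305] q [ 1.09  0.31  0.05  1.3  -0.    1.43] F [0.1 0.1 0.6] op 0.0854
shift cm [-55.41 -75.96  -2.84] turn deg [-59.2  10.3 150.2]
[[ 4.68999039e-04 -9.57559402e-01 -2.88235619e-01  7.38951680e-02]
 [ 9.99999455e-01  1.80387510e-04  1.02786404e-03  2.71816880e-04]
 [-9.32246768e-04 -2.88235944e-01  9.57558965e-01 -1.42156486e-01]
 [ 0.00000000e+00  0.00000000e+00  0.00000000e+00  1.00000000e+00]]
```

Request:
play_rows(series=[[1,-4.1,-3.06,-0.87,0,0,0],[1,-4.1,-3.06,-0.87,0,0,0],[1,-4.1,-3.06,-0.87,0,0,0],[1,-4.1,-3.06,-0.87,0,0,0],[1,-4.1,-3.06,-0.87,0,0,0]])

```text
t: 0.78
tool_pos: [0.3352, 0.3274, 0.2749]
orientation: [0.534, 3.096, -0.0]
contact_force: [1.2, -0.3, -0.4]
opening: -0.0002
finger_force: 0.0
```

Request:
play_rows(series=[[1,-4.1,-3.06,-0.87,0,0,0],[1,-4.1,-3.06,-0.87,0,0,0],[1,-4.1,-3.06,-0.87,0,0,0],[1,-2.16,-5.18,0.2,0,0,0],[1,-2.16,-5.18,0.2,0,0,0]])

```text
t: 1.4
tool_pos: [0.4258, 0.0874, 0.2966]
orientation: [-0.534, -3.096, 0.0]
contact_force: [0.1, 0.2, -0.5]
opening: 0.0002
finger_force: 0.0
```

Request:
play_rows(series=[[1,-2.16,-5.18,0.2,0,0,0],[1,-2.16,-5.18,0.2,0,0,0],[1,-2.16,-5.18,0.2,0,0,0],[1,-2.16,-5.18,0.2,0,0,0],[1,-2.16,-5.18,0.2,0,0,0]])

```text
t: 2.02
tool_pos: [0.4403, -0.1929, 0.2867]
orientation: [0.535, 3.096, 0.0]
contact_force: [0.7, 0.2, 0.0]
opening: 0.0002
finger_force: 0.0
```

Request:
play_rows(series=[[1,-2.16,-5.18,0.2,0,0,0],[1,-2.16,-5.18,0.2,0,0,0],[1,-2.16,-5.18,0.2,0,0,0],[1,0,0,0,-1.5,-8.5,-3.7],[1,0,0,0,-1.5,-8.5,-3.7]])

```text
t: 2.65
tool_pos: [0.4502, -0.3607, 0.2786]
orientation: [0.298, 2.823, 0.005]
contact_force: [-1.0, -0.4, -0.7]
opening: -0.0004
finger_force: 0.0
```

Request:
play_rows(series=[[1,0,0,0,-1.5,-8.5,-3.7],[1,0,0,0,-1.5,-8.5,-3.7],[1,0,0,0,-1.5,-8.5,-3.7],[1,0,0,0,0,0,0],[1,0,0,0,0,0,0]])

```text
t: 3.28
tool_pos: [0.4497, -0.3598, 0.2814]
orientation: [0.005, 2.393, 0.003]
contact_force: [0.0, -0.0, 0.5]
opening: -0.0003
finger_force: 0.0
```

```bash
cat >> h.py <<'E'
def wrist():
    s=state();R=Ro.from_rotvec(s["orientation"]).as_matrix();d=get_image("wrist");M=np.array(d["mount"])
    Rw=R@M[:3,:3];c=R@M[:3,3]+np.array(s["tool_pos"]);d["R"]=Rw.T;d["t"]=-Rw.T@c
    return d
E
python3 - <<'E'
from h import *
d=wrist();save(d,"w1");P=cloud(d)
q=P.reshape(-1,3);im=d["img"].reshape(-1,3).astype(int)
m=(im.max(1)<60)&(q[:,2]>.11)&(q[:,2]<.17)&(abs(q[:,1]+.36)<.04)&(q[:,0]>.49)&(q[:,0]<.57)
k=q[m];print(m.sum(),k.min(0),k.max(0),np.median(k,0))
for y in np.arange(-.38,-.335,.005):
    j=k[abs(k[:,1]-y)<.0015]
    if len(j):print(round(y,3),j.min(0).round(4),j.max(0).round(4))
m=(q[:,2]>.215)&(q[:,2]<.235)&(abs(q[:,1]+.36)<.06)&(q[:,0]>.5)&(q[:,0]<.6);k=q[m];print("roof",m.sum(),k.min(0),k.max(0))
E
```

```text
509 [ 0.51056642 -0.37683241  0.13558265] [ 0.54637426 -0.34743556  0.14983629] [ 0.52866573 -0.36233055  0.14463345]
-0.375 [ 0.5114 -0.3764  0.1426] [ 0.5454 -0.3735  0.1498]
-0.37 [ 0.5116 -0.3715  0.1408] [ 0.546  -0.3687  0.1498]
-0.365 [ 0.5113 -0.3665  0.1398] [ 0.5464 -0.3635  0.148 ]
-0.36 [ 0.5109 -0.3615  0.1385] [ 0.5464 -0.3593  0.1461]
-0.355 [ 0.511  -0.3563  0.1356] [ 0.5462 -0.3539  0.1448]
-0.35 [ 0.5108 -0.3512  0.1361] [ 0.5458 -0.3485  0.1435]
roof 2031 [ 0.51835615 -0.39813376  0.22412823] [ 0.57421017 -0.31353989  0.22842856]
```

View pics/w1.png

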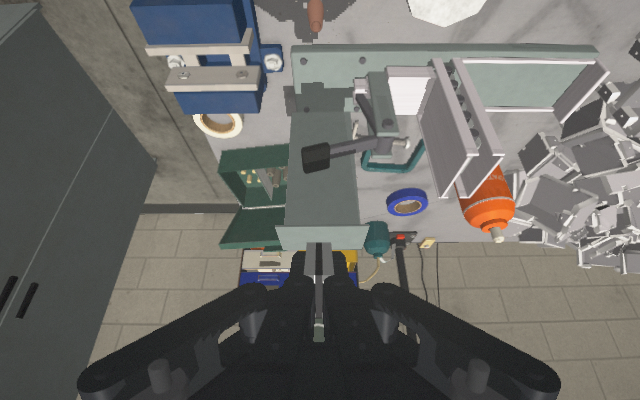

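The wrist view shows the black pad at (316, 157), the roof's front edge at (322, 237) and the closed fingertips at (318, 250). The pad measures at (0.529, −0.362, 0.146), which matches its given height and size.

Request:
play_rows(series=[[1,2.45,-0.1,0,0,0,0],[1,0,0,4,0,0,0],[1,0,0,4,0,0,0],[1,0,0,3.5,0,0,0],[1,0,0,2.4,0,0,0]])

```text
t: 3.95
tool_pos: [0.5286, -0.3595, 0.1619]
orientation: [0.001, 2.393, 0.004]
contact_force: [0.1, 0.2, 0.7]
opening: 0.0002
finger_force: 0.0
```

Request:
play_rows(series=[[1,0.34,0,0.37,0,0,0],[1,0.34,0,0.37,0,0,0]])

```text
t: 4.2
tool_pos: [0.5272, -0.36, 0.153]
orientation: [0.002, 2.392, 0.003]
contact_force: [-0.6, -0.2, 0.9]
opening: -0.0
finger_force: 0.0
```

Request:
play_rows(series=[[1,0.34,0,0.37,0,0,0],[1,0.34,0,0.37,0,0,0]])

```text
t: 4.45
tool_pos: [0.5274, -0.3624, 0.1451]
orientation: [0.002, 2.388, -0.003]
contact_force: [-2.5, -3.4, 6.9]
opening: -0.0
finger_force: 3.0
```

Request:
play_rows(series=[[1,0.34,-0.04,0.37,0,0,0],[1,0.34,-0.04,0.37,0,0,0]])

```text
t: 4.7
tool_pos: [0.5275, -0.3644, 0.1358]
orientation: [0.002, 2.388, -0.006]
contact_force: [-3.8, -4.0, 7.3]
opening: -0.0
finger_force: 3.6
```

Request:
play_rows(series=[[1,0.34,-0.04,0.37,0,0,0],[1,0.34,-0.04,0.37,0,0,0]])

```text
t: 4.95
tool_pos: [0.5277, -0.3655, 0.1261]
orientation: [0.002, 2.387, -0.006]
contact_force: [-3.9, -4.0, 9.4]
opening: 0.0002
finger_force: 4.7
```

Request:
play_rows(series=[[1,0.34,0,0.37,0,0,0],[1,0.34,0,0.37,0,0,0]])

```text
t: 5.2
tool_pos: [0.5278, -0.3656, 0.1163]
orientation: [0.002, 2.387, -0.007]
contact_force: [-4.7, -3.1, 10.3]
opening: -0.0001
finger_force: 5.4
```

Request:
play_rows(series=[[1,0.27,0,0.3,0,0,0],[1,0.2,0,0.22,0,0,0],[1,0,0,0,0,0,0]])

```text
t: 5.58
tool_pos: [0.5279, -0.365, 0.1091]
orientation: [0.002, 2.387, -0.005]
contact_force: [-5.0, -1.5, 11.2]
opening: 0.0001
finger_force: 5.3
```

Request:
play_rows(series=[[1,0.14,0,0.15,0,0,0],[1,0,0,0,0,0,0]])

```text
t: 5.82
tool_pos: [0.5284, -0.3652, 0.1081]
orientation: [0.001, 2.385, -0.006]
contact_force: [-5.8, 0.4, 14.3]
opening: -0.0001
finger_force: 6.9
```

Run:
```python
from h import *
d=wrist();save(d,"w2");P=cloud(d)
t=get_image("top");T=cloud(t)
q=T.reshape(-1,3);m=(q[:,2]>.034)&(q[:,2]<.055)&(abs(q[:,0]-.526)<.03)&(q[:,1]>-.185)&(q[:,1]<-.03)
k=q[m];print(m.sum(),k.min(0) if len(k) else "",k.max(0) if len(k) else "",k.mean(0) if len(k) else "")
```

```text
198 [ 0.49692865 -0.18448397  0.03400933] [ 0.55489375 -0.14779388  0.0512761 ] [ 0.52484529 -0.16610923  0.04219695]
```

View pics/w2.png

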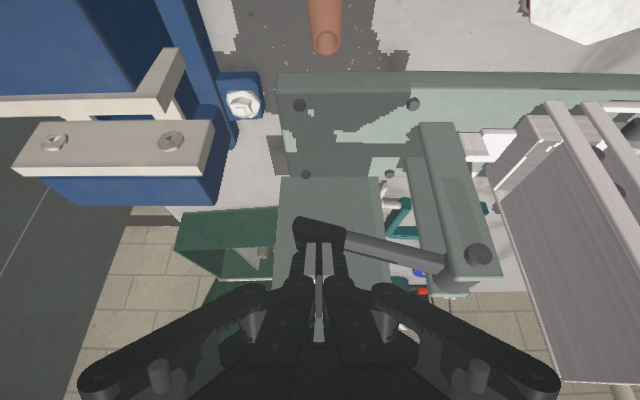

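The lever is fully down, with the pad under the fingers at (318, 232). Roller 1 is out on the rail at y of about −0.166, which is 40 mm from the magazine's middle.

Request:
play_rows(series=[[1,-0.8,0.02,-0.86,0,0,0],[1,-0.8,0.02,-0.86,0,0,0],[1,-0.8,0.02,-0.86,0,0,0],[1,-0.8,0.02,-0.86,0,0,0],[1,-0.8,0.02,-0.86,0,0,0]])

```text
t: 6.55
tool_pos: [0.526, -0.3602, 0.1616]
orientation: [0.005, 2.394, 0.004]
contact_force: [0.1, -0.4, 1.3]
opening: -0.0001
finger_force: 0.0
```

Request:
play_rows(series=[[1,0,0,0,0,0,0],[1,0,0,0,0,0,0],[1,0,0,0,0,0,0]])

```text
t: 6.92
tool_pos: [0.5264, -0.3601, 0.1607]
orientation: [0.004, 2.393, 0.005]
contact_force: [-0.1, -0.1, -0.1]
opening: 0.0005
finger_force: 0.0
```

```bash
cat >> h.py <<'E'
def rollers(lo=-.187):
    t=get_image("top");T=cloud(t);q=T.reshape(-1,3)
    m=(q[:,2]>.036)&(q[:,2]<.055)&(abs(q[:,0]-.526)<.025)&(q[:,1]>lo)&(q[:,1]<-.028)
    k=q[m];k=k[np.argsort(k[:,1])]
    # histogram of top heights by y
    for y in np.arange(-.186,-.02,.006):
        j=k[abs(k[:,1]-y)<=.003]
        if len(j):print(round(y,3),len(j),j[:,2].mean().round(4),j[:,2].max().round(4))
    return t,T
E
python3 - <<'E'
from h import *
t,T=rollers()
d=wrist();P=cloud(d);q=P.reshape(-1,3);im=d["img"].reshape(-1,3).astype(int)
m=(im.max(1)<60)&(q[:,2]>.11)&(q[:,2]<.152)&(abs(q[:,1]+.36)<.03)&(q[:,0]>.505)&(q[:,0]<.55)
k=q[m];print(m.sum(),k.min(0),k.max(0))
tgt([.528,-.361,.164],[.681,0,-.733],[0,1,0])
E
```

```text
-0.174 3 0.0373 0.0376
-0.168 26 0.0425 0.0507
-0.162 28 0.0454 0.0497
-0.156 33 0.0441 0.0488
-0.15 24 0.0396 0.0459
1637 [ 0.51070909 -0.37667714  0.13414308] [ 0.54478222 -0.34754592  0.14926352]
t 7.025 p [ 0.5265 -0.3602  0.1611] q [-1.01  0.15 -0.6   0.36  0.62 -0.86] F [0.  0.9 0.2] op 0.0
shift cm [-0.31 -0.07 -0.12] turn deg [ 0.1  0.  -0.2]
```

Request:
play_rows(series=[[1,0.9,-0.02,0.97,0,0,0],[1,0.9,-0.02,0.97,0,0,0],[1,0.9,-0.02,0.97,0,0,0],[1,0.7,-0.02,0.75,0,0,0],[1,0.4,-0.02,0.43,0,0,0]])

```text
t: 7.65
tool_pos: [0.5283, -0.3637, 0.1081]
orientation: [0.001, 2.387, -0.002]
contact_force: [-8.3, 0.1, 23.2]
opening: -0.0003
finger_force: 11.9
```

Request:
play_rows(series=[[1,0.2,0,0.21,0,0,0],[1,0,0,0,0,0,0],[1,0,0,0,0,0,0]])

```text
t: 8.02
tool_pos: [0.5292, -0.3642, 0.108]
orientation: [-0.001, 2.383, -0.003]
contact_force: [-10.4, 1.2, 23.7]
opening: -0.0003
finger_force: 10.7
```

Run:
```python
from h import *
rollers()
```

```text
-0.186 23 0.0428 0.0495
-0.18 31 0.0428 0.0478
-0.174 22 0.042 0.0452
-0.162 15 0.0406 0.0447
-0.156 29 0.0441 0.0497
-0.15 31 0.0449 0.0517
-0.144 30 0.0424 0.0486
-0.138 18 0.039 0.0435
-0.132 24 0.0429 0.0462
-0.126 31 0.0443 0.0497
-0.12 31 0.0438 0.0531
-0.114 20 0.0414 0.0445
```

Run:
```python
from h import *
s=get_image("scene");t=get_image("top")
a=cv2.resize(s["img"][190:300,300:470,::-1],(780,505),interpolation=cv2.INTER_CUBIC)
cv2.imwrite("pics/c2.png",a)
b=cv2.resize(t["img"][180:240,310:460,::-1],(780,312),interpolation=cv2.INTER_CUBIC)
cv2.imwrite("pics/c3.png",cv2.vconcat([cv2.resize(a,(463,300)),cv2.resize(b,(463,185))]))
```

```text
(no output)
```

View pics/c3.png

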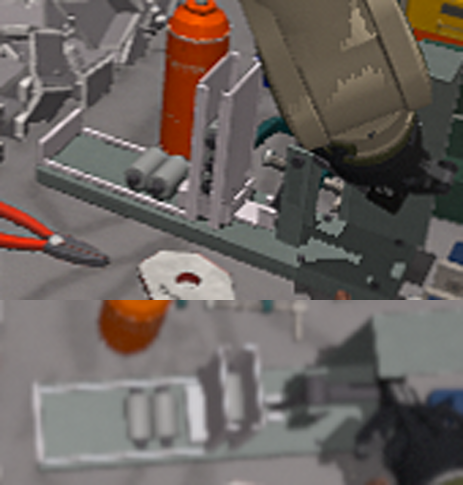

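The image shows two rollers on the rail. The third hump is the white pusher sticking out of the magazine while the lever is held down. I'll release it now.

Request:
play_rows(series=[[1,-0.85,0.02,-0.91,0,0,0],[1,-0.85,0.02,-0.91,0,0,0],[1,-0.85,0.02,-0.91,0,0,0],[1,-0.85,0.02,-0.91,0,0,0],[1,-0.8,0.02,-0.86,0,0,0]])

```text
t: 8.8
tool_pos: [0.5261, -0.3599, 0.1637]
orientation: [0.005, 2.394, 0.005]
contact_force: [0.0, -1.0, 0.3]
opening: 0.0006
finger_force: 0.0
```

Request:
play_rows(series=[[1,0,0,0,0,0,0],[1,0,0,0,0,0,0],[1,0,0,0,0,0,0],[1,0,0,0,0,0,0]])

```text
t: 9.3
tool_pos: [0.5267, -0.3603, 0.164]
orientation: [0.004, 2.392, 0.005]
contact_force: [-0.1, 0.2, 0.2]
opening: 0.0001
finger_force: 0.0
```

Run:
```python
from h import *
rollers()
d=wrist();P=cloud(d);q=P.reshape(-1,3);im=d["img"].reshape(-1,3).astype(int)
m=(im.max(1)<60)&(q[:,2]>.11)&(q[:,2]<.152)&(abs(q[:,1]+.36)<.03)&(q[:,0]>.505)&(q[:,0]<.55)
k=q[m];print(m.sum(),k.min(0),k.max(0))
tgt([.528,-.361,.163],[.681,0,-.733],[0,1,0])
```

```text
-0.162 15 0.0397 0.045
-0.156 26 0.0438 0.0472
-0.15 29 0.0446 0.0489
-0.144 31 0.043 0.0486
-0.138 16 0.0395 0.0445
-0.132 24 0.0427 0.0469
-0.126 31 0.045 0.0507
-0.12 31 0.0435 0.0486
-0.114 20 0.0399 0.0463
1707 [ 0.51029879 -0.37650442  0.13364796] [ 0.54526532 -0.34667925  0.14922609]
t 9.4 p [ 0.5268 -0.3605  0.1643] q [-1.01  0.15 -0.6   0.37  0.62 -0.86] F [0.3 0.2 0.6] op -0.0003
shift cm [-0.   -0.05  0.18] turn deg [ 0.1  0.  -0.2]
```

Request:
play_rows(series=[[1,0.9,-0.02,0.97,0,0,0],[1,0.9,-0.02,0.97,0,0,0],[1,0.9,-0.02,0.97,0,0,0],[1,0.6,-0.02,0.64,0,0,0],[1,0.4,-0.02,0.43,0,0,0]])

```text
t: 10.02
tool_pos: [0.5282, -0.364, 0.1123]
orientation: [0.002, 2.387, -0.002]
contact_force: [-4.6, -0.7, 11.3]
opening: 0.0002
finger_force: 5.5
```

Request:
play_rows(series=[[1,0.15,0,0.16,0,0,0],[1,0.15,0,0.16,0,0,0],[1,0,0,0,0,0,0]])

```text
t: 10.4
tool_pos: [0.5284, -0.3636, 0.1086]
orientation: [0.001, 2.387, -0.002]
contact_force: [-5.4, 0.1, 13.0]
opening: -0.0002
finger_force: 6.5
```

Run:
```python
from h import *
rollers()
```

```text
-0.186 20 0.0428 0.0469
-0.18 32 0.0428 0.0489
-0.174 24 0.0425 0.0474
-0.168 22 0.0428 0.0476
-0.162 32 0.0444 0.0483
-0.156 32 0.0437 0.0491
-0.15 25 0.0401 0.044
-0.144 16 0.0414 0.045
-0.138 28 0.0431 0.0472
-0.132 28 0.0448 0.0479
-0.126 30 0.0429 0.0477
-0.12 16 0.0397 0.0437
-0.114 26 0.042 0.0468
-0.108 31 0.0443 0.0493
-0.102 30 0.044 0.0504
-0.096 22 0.0409 0.0468
```

All three rollers are on the rail at y of about −0.160, −0.131 and −0.105. Next I lift, retreat and level the tool.

Request:
play_rows(series=[[1,-0.85,0.02,-0.91,0,0,0],[1,-0.85,0.02,-0.91,0,0,0],[1,-0.85,0.02,-0.91,0,0,0],[1,-0.85,0.02,-0.91,0,0,0],[1,-0.5,0.02,-0.54,0,0,0]])

```text
t: 11.08
tool_pos: [0.5265, -0.3604, 0.1627]
orientation: [0.004, 2.393, 0.004]
contact_force: [-1.0, 0.5, -0.0]
opening: 0.0004
finger_force: 0.0
```

Request:
play_rows(series=[[1,0,0,-3,0,0,0],[1,0,0,-4.5,0,0,0],[1,0,0,-4.5,0,0,0],[1,0,0,-4,0,0,0],[1,0,0,0,0,0,0]])

```text
t: 11.7
tool_pos: [0.417, -0.3625, 0.2821]
orientation: [0.005, 2.391, -0.002]
contact_force: [0.6, -0.2, 0.1]
opening: 0.0001
finger_force: 0.0
```

Run:
```python
from h import *
rollers()
t=get_image("top");q=cloud(t).reshape(-1,3);im=t["img"].reshape(-1,3)
s=get_image("scene");S=cloud(s);q=S.reshape(-1,3);im=s["img"].reshape(-1,3).astype(int)
m=(im.max(1)<60)&(q[:,2]>.09)&(q[:,2]<.155)&(abs(q[:,1]+.36)<.025)&(q[:,0]>.505)&(q[:,0]<.55);k=q[m];print("pad",m.sum(),k.max(0),k.min(0))
tgt([.46,-.25,.28],[0,0,-1],[0,1,0])
```

```text
-0.174 4 0.0379 0.0397
-0.168 23 0.0428 0.0468
-0.162 27 0.044 0.049
-0.156 32 0.0445 0.0491
-0.15 23 0.0412 0.0491
-0.144 12 0.0401 0.0441
-0.138 27 0.0429 0.0481
-0.132 30 0.0439 0.0496
-0.126 31 0.0421 0.0488
-0.12 18 0.0395 0.0433
-0.114 24 0.0427 0.0474
-0.108 33 0.0441 0.0484
-0.102 28 0.0438 0.0474
-0.096 20 0.0412 0.048
pad 155 [ 0.54682376 -0.33524123  0.14987554] [ 0.50907481 -0.3781959   0.12689525]
t 11.85 p [ 0.4178 -0.3605  0.2788] q [-1.23 -0.05 -0.47  0.85  0.7  -1.12] F [ 0.3 -0.3  0.8] op 0.0001
shift cm [-3.12 11.05  2.81] turn deg [ 0.2 42.9 -0.2]
```

Request:
play_rows(series=[[1,0,0,0,0,10.7,0],[1,0,0,0,0,10.7,0],[1,0,0,0,0,10.7,0],[1,0,0,0,0,10.7,0],[1,-0.7,6,0,0,0,0]])

```text
t: 12.48
tool_pos: [0.4289, -0.3029, 0.2728]
orientation: [-0.002, -3.135, -0.016]
contact_force: [0.5, 1.5, -0.2]
opening: 0.0003
finger_force: 0.0
```

Request:
play_rows(series=[[1,-0.7,6,0,0,0,0],[1,-0.7,6,0,0,0,0],[1,-0.7,6,0,0,0,0],[1,-0.7,6,0,0,0,0],[1,-0.7,6,0,0,0,0]])

```text
t: 13.1
tool_pos: [0.4602, 0.0018, 0.2799]
orientation: [0.001, 3.141, 0.006]
contact_force: [0.8, -0.5, 0.1]
opening: 0.0002
finger_force: 0.0
```

Request:
play_rows(series=[[0,0.78,5.22,1.5,0,0,0],[-0.5,0.78,5.22,1.5,0,0,0],[-0.5,0.78,5.22,1.5,0,0,0],[-0.5,0.78,5.22,1.5,0,0,0],[-0.5,0.78,5.22,1.5,0,0,0]])

```text
t: 13.72
tool_pos: [0.4208, 0.2627, 0.2052]
orientation: [0.0, 3.141, 0.004]
contact_force: [1.1, 0.8, -0.2]
opening: 0.064
finger_force: 0.0
```

Request:
play_rows(series=[[-0.5,0.78,5.22,1.5,0,0,0],[-0.5,0.78,5.22,1.5,0,0,0],[-0.5,0,0,0,0,0,10],[-0.5,0,0,0,0,0,10],[-0.5,0,0,0,0,0,10]])

```text
t: 14.35
tool_pos: [0.4053, 0.3656, 0.1754]
orientation: [-0.821, -3.032, -0.002]
contact_force: [-0.1, -0.4, -1.0]
opening: 0.0637
finger_force: 0.0
```

Request:
play_rows(series=[[-0.5,0,0,0,0,0,10],[-0.5,0,0,0,0,0,10],[-0.5,0,0,0,0,0,10],[-0.5,0,0,0,0,0,10],[-0.5,0,0,0,0,0,10]])

```text
t: 14.98
tool_pos: [0.4055, 0.3653, 0.1756]
orientation: [-2.026, -2.4, -0.002]
contact_force: [0.1, -0.4, 0.1]
opening: 0.0643
finger_force: 0.0
```

Request:
play_rows(series=[[-0.5,0,0,0,0,0,10],[-0.5,0,0,0,0,0,0]])

```text
t: 15.22
tool_pos: [0.4057, 0.3652, 0.176]
orientation: [-2.219, -2.223, -0.003]
contact_force: [0.9, -0.2, -0.8]
opening: 0.0636
finger_force: 0.0
```

Run:
```python
from h import *
d=wrist();P=cloud(d).reshape(-1,3)
for n,z0,z1,y0,y1 in(("handle",.02,.034,.31,.43),("blade",.018,.034,.2,.302)):
    k=P[(P[:,2]>z0)&(P[:,2]<z1)&(abs(P[:,0]-.405)<.03)&(P[:,1]>y0)&(P[:,1]<y1)]
    if len(k)>9: print(n,len(k),cv2.minAreaRect((k[:,:2]*1000).astype(np.float32)),k.min(0),k.max(0),np.median(k[:,2]))
tgt([.4055,.3655,.005],[0,0,-1],[1,0,0])
```

```text
handle 2110 ((408.0343933105469, 364.4291076660156), (108.72099304199219, 23.522518157958984), 89.6070327758789) [0.39596799 0.31006386 0.02054749] [0.41964869 0.41876235 0.02950927] 0.027083370037701712
blade 376 ((407.47509765625, 266.02178955078125), (7.354060173034668, 71.54664611816406), 0.3995618224143982) [0.40399132 0.23024919 0.02456939] [0.41140143 0.30177168 0.02891814] 0.02716167477588212
t 15.275 p [0.4058 0.3652 0.1763] q [ 0.58  0.28 -0.14  1.15  0.    2.15] F [-1.1 -0.3 -0.2] op 0.0643
shift cm [-1.000e-02 -5.000e-02  1.713e+01] turn deg [ 0.1 -0.1  0.2]
```

Request:
play_rows(series=[[-0.5,0,0.1,5,0,0,0],[-0.5,0,0,5,0,0,0],[-0.5,0,0,4.5,0,0,0],[-0.5,0,0,2.5,0,0,0],[-0.5,0,0,0,0,0,0]])

```text
t: 15.9
tool_pos: [0.4059, 0.3644, 0.0052]
orientation: [-2.219, -2.222, 0.002]
contact_force: [-0.4, 0.4, 0.7]
opening: 0.064
finger_force: 0.0
```

Request:
play_rows(series=[[1,0,0,0,0,0,0],[1,0,0,0,0,0,0],[1,0,0,0,0,0,0],[1,0,0,0,0,0,0]], grip_force=50)

```text
t: 16.4
tool_pos: [0.4094, 0.3665, 0.0094]
orientation: [-2.223, -2.22, -0.012]
contact_force: [-0.0, 0.1, 6.6]
opening: 0.0231
finger_force: 50.6
```

Request:
play_rows(series=[[1,0,0,-2,0,0,0],[1,0,0,-4,0,0,0],[1,0,0,-4,0,0,0],[1,0,0,0,0,0,0]])

```text
t: 16.9
tool_pos: [0.41, 0.3667, 0.1115]
orientation: [2.222, 2.219, 0.018]
contact_force: [0.4, -1.2, -2.3]
opening: 0.0225
finger_force: 49.7
```

```bash
cat >> h.py <<'E'
def paddle(d):
    P=cloud(d);s=state();R=Ro.from_rotvec(s["orientation"]).as_matrix()
    q=(P.reshape(-1,3)-np.array(s["tool_pos"]))@R
    return q,P
E
python3 - <<'E'
from h import *
d=wrist();save(d,"w3");q,P=paddle(d)
k=q[(q[:,0]>-.2)&(q[:,0]<-.05)&(abs(q[:,1])<.03)&(abs(q[:,2])<.05)]
print(len(k),k.min(0) if len(k) else 0,k.max(0) if len(k) else 0)
t=get_image("top");q,P=paddle(t)
for n,a,b in(("blade",-.145,-.06),("handle+",.02,.06)):
    k=q[(q[:,0]>a)&(q[:,0]<b)&(abs(q[:,1])<.03)&(q[:,2]>-.04)&(q[:,2]<.03)]
    if len(k):print(n,len(k),k.min(0),k.max(0),np.median(k,0));A=np.c_[k[:,0],np.ones(len(k))];print(np.linalg.lstsq(A,k[:,1:],rcond=None)[0])
E
```

```text
0 0 0
blade 99 [-0.13669477 -0.00590817 -0.02448674] [-0.06191174  0.00242519  0.00673183] [-0.10283012 -0.00221111 -0.01918623]
[[ 0.00141853 -0.03812833]
 [-0.00204836 -0.02082982]]
```

Request:
play_rows(series=[[1,0,0,-3,0,0,0],[1,-2,0.1,-3,0,0,0],[1,-5,0.2,-1.5,0,0,0],[1,-5,0.2,-1.2,0,0,0],[1,-5,0.2,0,0,0,0]])

```text
t: 17.62
tool_pos: [0.4139, 0.1935, 0.1935]
orientation: [-2.222, -2.22, -0.006]
contact_force: [1.7, -0.9, -0.8]
opening: 0.0228
finger_force: 49.6
```

Request:
play_rows(series=[[1,-5,0.2,0,0,0,0],[1,-5,0.2,0,0,0,0],[1,-5,0.2,0,0,0,0],[1,-5,0.2,0,0,0,0],[1,-5,0.2,0,0,0,0]])

```text
t: 18.25
tool_pos: [0.4228, -0.0564, 0.1917]
orientation: [-2.221, -2.218, -0.005]
contact_force: [0.5, -0.3, -0.6]
opening: 0.0226
finger_force: 49.6
```

Request:
play_rows(series=[[1,-5,0.2,0,0,0,0],[1,0,0,0,0,0,-10],[1,0,0,0,0,0,-10],[1,0,0,0,0,0,-10],[1,0,0,0,0,0,-10]])

```text
t: 18.88
tool_pos: [0.4248, -0.1047, 0.1913]
orientation: [-1.321, -2.847, -0.007]
contact_force: [-0.3, -0.3, -2.1]
opening: 0.0231
finger_force: 49.6
```

Request:
play_rows(series=[[1,0,0,0,0,0,-10],[1,0,0,0,0,0,-10],[1,0,0,0,0,0,-10],[1,0,0,0,0,0,-10],[1,0,0,0,0,0,-10]])

```text
t: 19.5
tool_pos: [0.4248, -0.1046, 0.1913]
orientation: [0.007, -3.141, -0.008]
contact_force: [0.2, -0.0, -1.5]
opening: 0.0228
finger_force: 49.6
```

Run:
```python
from h import *
tgt([.427,-.179,.12],[0,0,-1],[0,1,0])
```

```text
t 19.5 p [ 0.4248 -0.1046  0.1913] q [-0.43  0.07 -0.36  1.15  0.   -0.43] F [ 0.2 -0.  -1.5] op 0.0228
shift cm [-0.19 -7.48  7.09] turn deg [ 0.3 -0.   0.2]
```

Request:
play_rows(series=[[1,-0.1,-3,0,0,0,0],[1,-0.1,-3.6,2.5,0,0,0.2],[1,0,0,4.5,0,0,0],[1,0,0,2,0,0,0],[1,0,0,0,0,0,0]])

```text
t: 20.12
tool_pos: [0.4255, -0.1694, 0.0999]
orientation: [-0.008, -3.138, -0.011]
contact_force: [-0.2, -0.7, -1.1]
opening: 0.0228
finger_force: 49.6
```

Run:
```python
from h import *
tgt([.427,-.179,.042],[0,0,-1],[0,1,0])
t=get_image("top");q,P=paddle(t)
k=q[(q[:,0]>-.15)&(q[:,0]<-.06)&(abs(q[:,1])<.012)&(q[:,2]>-.04)&(q[:,2]<.02)]
if len(k):print("blade",len(k),k.min(0),k.max(0),np.median(k,0));A=np.c_[k[:,0],np.ones(len(k))];print(np.linalg.lstsq(A,k[:,1:],rcond=None)[0])
p=P.reshape(-1,3);k=p[(abs(p[:,0]-.526)<.025)&(p[:,2]>.15)&(p[:,2]<.18)&(p[:,1]>-.25)&(p[:,1]<-.185)];print("mag",k.min(0),k.max(0))
rollers()
d=wrist()
cv2.imwrite("pics/m.png",cv2.vconcat([cv2.resize(t["img"][160:250,310:460,::-1],(640,384),interpolation=cv2.INTER_CUBIC),cv2.resize(d["img"][:,:,::-1],(640,400))[:210]]))
```

```text
t 20.125 p [ 0.4255 -0.1694  0.0999] q [-0.56  0.18 -0.47  0.93  0.   -0.55] F [-0.2 -0.7 -1.1] op 0.0228
shift cm [-0.17 -1.01  5.79] turn deg [ 0.4 -0.2 -0.3]
blade 97 [-0.13224716 -0.00302658 -0.02059544] [-0.06099877  0.005496    0.0084778 ] [-0.09626195  0.00311713 -0.01524191]
[[ 0.00671155  0.01611703]
 [ 0.00294029 -0.01085471]]
mag [ 0.51672664 -0.19191531  0.15008913] [ 0.54971598 -0.18837467  0.17320091]
-0.174 3 0.0382 0.039
-0.168 22 0.0424 0.0479
-0.162 30 0.0443 0.0505
-0.156 30 0.0432 0.0475
-0.15 27 0.0403 0.0438
-0.144 15 0.0399 0.0447
-0.138 26 0.0434 0.0481
-0.132 32 0.0445 0.0511
-0.126 27 0.0427 0.0472
-0.12 14 0.0386 0.0413
-0.114 26 0.0428 0.0486
-0.108 33 0.0439 0.0495
-0.102 30 0.0432 0.0471
-0.096 22 0.0403 0.0459
```

View pics/m.png

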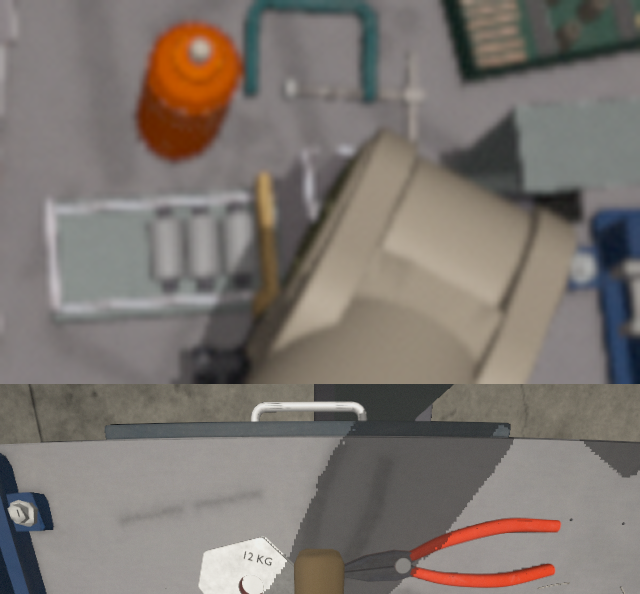

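The top view shows the blade at (265, 240), just right of the three rollers at (165, 205, 240). It is level and in line. I'll shift 13 mm towards the magazine, into the gap, and lower it.

Request:
play_rows(series=[[1,0,-1.3,0,0,0,0],[1,0,0,1.5,0,0,0],[1,0,0,1.5,0,0,0],[1,0,0,1,0,0,0],[1,0,0,0,0,0,0]])

```text
t: 20.9
tool_pos: [0.428, -0.184, 0.0627]
orientation: [0.008, 3.139, 0.006]
contact_force: [-0.2, 0.6, -0.7]
opening: 0.023
finger_force: 49.6
```

Run:
```python
from h import *
tgt([.427,-.1824,.042],[0,0,-1],[0,1,0])
t=get_image("top");q,P=paddle(t)
k=q[(q[:,0]>-.15)&(q[:,0]<-.06)&(abs(q[:,1])<.012)&(q[:,2]>-.04)&(q[:,2]<-.005)]
if len(k):print("blade",len(k),k.min(0),k.max(0),np.median(k,0));A=np.c_[k[:,0],np.ones(len(k))];print(np.linalg.lstsq(A,k[:,1:],rcond=None)[0])
rollers()
```

```text
t 20.9 p [ 0.428  -0.184   0.0627] q [-0.58  0.23 -0.51  0.83  0.   -0.58] F [-0.2  0.6 -0.7] op 0.023
shift cm [0.11 0.15 2.07] turn deg [ 0.2  0.1 -0.3]
blade 125 [-0.13445201 -0.00595385 -0.03980126] [-0.06000103  0.00583374 -0.00538615] [-0.09668374 -0.00016131 -0.01788404]
[[-0.01127937  0.01383399]
 [-0.00135972 -0.01734228]]
-0.174 3 0.0364 0.0365
-0.168 27 0.0414 0.0443
-0.162 29 0.0443 0.0487
-0.156 30 0.0439 0.0488
-0.15 28 0.0411 0.0467
-0.144 14 0.0398 0.0437
-0.138 28 0.0434 0.0488
-0.132 33 0.0443 0.0496
-0.126 31 0.0416 0.0466
-0.12 13 0.0398 0.0443
-0.114 26 0.0422 0.0481
-0.108 32 0.0444 0.0515
-0.102 31 0.0436 0.0486
-0.096 21 0.0402 0.0451
```

Request:
play_rows(series=[[1,0,0.25,0,0,0,0],[1,0,0,1,0,0,0],[1,0,0,0.7,0,0,0],[1,0,0,0.35,0,0,0],[1,0,0,0,0,0,0]])

```text
t: 21.62
tool_pos: [0.4279, -0.1808, 0.0419]
orientation: [0.008, 3.14, 0.007]
contact_force: [-0.1, 1.0, -1.0]
opening: 0.0228
finger_force: 49.6
```

Run:
```python
from h import *
tgt([.427,-.1824,.042],[0,0,-1],[0,1,0])
rollers()
```

```text
t 21.625 p [ 0.4279 -0.1808  0.0419] q [-0.58  0.25 -0.54  0.78  0.   -0.57] F [-0.1  1.  -1. ] op 0.0228
shift cm [ 0.09 -0.16 -0.01] turn deg [ 0.2  0.1 -0.3]
-0.186 1 0.0544 0.0544
-0.18 1 0.0536 0.0536
-0.174 14 0.0462 0.0537
-0.168 23 0.0425 0.0502
-0.162 29 0.0439 0.0513
-0.156 30 0.0444 0.0506
-0.15 25 0.0413 0.0452
-0.144 14 0.0401 0.0432
-0.138 26 0.0443 0.0504
-0.132 31 0.0445 0.0502
-0.126 31 0.0425 0.0492
-0.12 15 0.0379 0.0414
-0.114 25 0.0423 0.0484
-0.108 32 0.0449 0.0491
-0.102 30 0.0434 0.0479
-0.096 22 0.0396 0.0463
```

Request:
play_rows(series=[[1,0,0.2,0,0,0,0],[1,0,0.3,0,0,0,0],[1,0,0.3,0,0,0,0],[1,0,0.3,0,0,0,0],[1,0,0.3,0,0,0,0]])

```text
t: 22.3
tool_pos: [0.4283, -0.1668, 0.0425]
orientation: [0.008, 3.139, 0.006]
contact_force: [-1.0, -0.0, -2.6]
opening: 0.0231
finger_force: 49.7
```

Request:
play_rows(series=[[1,0,0.3,0,0,0,0],[1,0,0.3,0,0,0,0],[1,0,0.3,0,0,0,0],[1,0,0.3,0,0,0,0],[1,0,0.3,0,0,0,0]])

```text
t: 22.92
tool_pos: [0.4284, -0.1519, 0.0425]
orientation: [0.008, 3.139, 0.006]
contact_force: [-0.7, 0.9, -1.1]
opening: 0.0228
finger_force: 49.7
```

Request:
play_rows(series=[[1,0,0.3,0,0,0,0],[1,0,0.3,0,0,0,0],[1,0,0.3,0,0,0,0],[1,0,0.3,0,0,0,0],[1,0,0.3,0,0,0,0]])

```text
t: 23.55
tool_pos: [0.4284, -0.1368, 0.0425]
orientation: [0.008, 3.139, 0.006]
contact_force: [0.5, -0.2, -1.4]
opening: 0.0228
finger_force: 49.7
```

Request:
play_rows(series=[[1,0,0.3,0,0,0,0],[1,0,0.3,0,0,0,0],[1,0,0.3,0,0,0,0],[1,0,0.3,0,0,0,0]])

```text
t: 24.05
tool_pos: [0.4285, -0.1249, 0.0426]
orientation: [0.008, 3.139, 0.006]
contact_force: [-0.5, 0.4, -1.6]
opening: 0.0227
finger_force: 49.7
```

Run:
```python
from h import *
tgt([.427,-.108,.042],[0,0,-1],[0,1,0])
rollers()
```

```text
t 24.05 p [ 0.4285 -0.1249  0.0426] q [-0.47  0.22 -0.58  0.77  0.   -0.46] F [-0.5  0.4 -1.6] op 0.0227
shift cm [0.16 1.69 0.06] turn deg [ 0.2  0.2 -0.3]
-0.12 10 0.0395 0.0452
-0.114 29 0.0425 0.0481
-0.108 28 0.0446 0.0505
-0.102 31 0.0436 0.0491
-0.096 19 0.0399 0.0463
-0.09 26 0.0418 0.0501
-0.084 28 0.0448 0.0495
-0.078 32 0.0442 0.0485
-0.072 25 0.0424 0.0476
-0.066 17 0.0419 0.0464
-0.06 26 0.044 0.0482
-0.054 30 0.044 0.0496
-0.048 29 0.0421 0.046
-0.042 7 0.0405 0.0437
```

Request:
play_rows(series=[[1,0,0.25,0,0,0,0],[1,0,0.25,0,0,0,0],[1,0,0.25,0,0,0,0],[1,0,0.25,0,0,0,0],[1,0,0.2,0,0,0,0]])

```text
t: 24.72
tool_pos: [0.4286, -0.1129, 0.0426]
orientation: [0.008, 3.139, 0.006]
contact_force: [-1.1, -0.4, -1.6]
opening: 0.0226
finger_force: 49.7
```

Request:
play_rows(series=[[1,0,0.1,0,0,0,0],[1,0,0.1,0,0,0,0],[1,0,0.1,0,0,0,0]])

```text
t: 25.1
tool_pos: [0.4286, -0.11, 0.0426]
orientation: [0.008, 3.139, 0.006]
contact_force: [-0.3, -0.4, -1.6]
opening: 0.0228
finger_force: 49.7
```

Run:
```python
from h import *
tgt([.427,-.108,.042],[0,0,-1],[0,1,0])
rollers()
```

```text
t 25.1 p [ 0.4286 -0.11    0.0426] q [-0.44  0.21 -0.59  0.77  0.   -0.43] F [-0.3 -0.4 -1.6] op 0.0228
shift cm [0.16 0.2  0.06] turn deg [ 0.2  0.2 -0.3]
-0.108 1 0.0439 0.0439
-0.102 10 0.0407 0.0439
-0.096 24 0.0434 0.0485
-0.09 31 0.0435 0.05
-0.084 27 0.0411 0.0474
-0.078 12 0.0402 0.0441
-0.072 28 0.0427 0.0487
-0.066 27 0.0449 0.05
-0.06 27 0.0427 0.0488
-0.054 18 0.0399 0.0439
-0.048 28 0.0422 0.0468
-0.042 31 0.0451 0.0493
-0.036 27 0.0434 0.0472
-0.03 21 0.0396 0.0427
```

Request:
play_rows(series=[[1,0,0.1,0,0,0,0],[1,0,0,0,0,0,0]])

```text
t: 25.4
tool_pos: [0.4285, -0.109, 0.0426]
orientation: [0.008, 3.139, 0.006]
contact_force: [-0.3, -0.5, -1.6]
opening: 0.0228
finger_force: 49.7
```

Request:
play_rows(series=[[1,0,0.1,0,0,0,0],[1,0,0,0,0,0,0]])

```text
t: 25.65
tool_pos: [0.4287, -0.1083, 0.0427]
orientation: [0.008, 3.139, 0.005]
contact_force: [0.3, -1.8, -1.3]
opening: 0.0228
finger_force: 49.6
```

Request:
play_rows(series=[[1,0,0.1,0,0,0,0],[1,0,0,0,0,0,0]])

```text
t: 25.9
tool_pos: [0.4289, -0.1077, 0.0428]
orientation: [0.009, 3.138, 0.003]
contact_force: [0.2, -4.8, -0.9]
opening: 0.0227
finger_force: 49.7
```

Request:
play_rows(series=[[1,0,-0.1,0,0,0,0],[1,0,-0.1,0,0,0,0],[1,0,-0.3,0,0,0,0],[1,0,-0.7,0,0,0,0],[1,0,0,0,0,0,0]])

```text
t: 26.52
tool_pos: [0.4286, -0.1194, 0.0426]
orientation: [0.009, 3.139, 0.006]
contact_force: [0.4, -0.7, -0.7]
opening: 0.0231
finger_force: 49.7
```

Run:
```python
from h import *
t,T=rollers()
p=T.reshape(-1,3);k=p[(abs(p[:,0]-.525)<.025)&(p[:,2]>.042)&(p[:,2]<.06)&(p[:,1]>-.04)&(p[:,1]<-.005)];print("stop",k[k[:,1]>-.026].min(0),k.max(0))
cv2.imwrite("pics/r.png",cv2.resize(t["img"][190:245,310:400,::-1],(720,440),interpolation=cv2.INTER_CUBIC))
tgt([.427,-.108,.16],[0,0,-1],[0,1,0])
```

```text
-0.114 2 0.0477 0.0542
-0.102 18 0.0404 0.0461
-0.096 27 0.0447 0.0491
-0.09 31 0.0445 0.048
-0.084 30 0.0419 0.0473
-0.078 19 0.0391 0.045
-0.072 25 0.0436 0.0495
-0.066 31 0.0438 0.0489
-0.06 29 0.0434 0.051
-0.054 16 0.0403 0.0439
-0.048 27 0.0417 0.0493
-0.042 29 0.0437 0.0483
-0.036 31 0.0447 0.0487
-0.03 24 0.0416 0.0478
stop [ 0.50052741 -0.02593385  0.04366035] [ 0.54944056 -0.02018103  0.05268169]
t 26.575 p [ 0.4285 -0.1192  0.0425] q [-0.46  0.22 -0.58  0.77  0.   -0.45] F [-0.  -0.7 -0.7] op 0.0227
shift cm [  0.12   1.17 -11.74] turn deg [ 0.2  0.2 -0.3]
```

View pics/r.png

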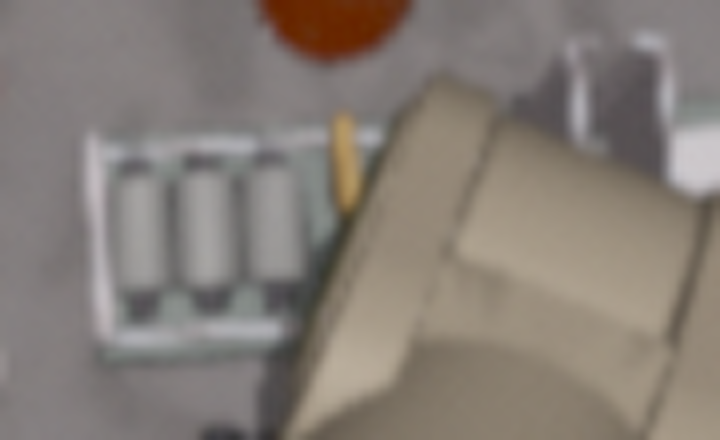

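The top crop shows the three rollers at x = 141, 206 and 275, with the stop at 95–100 and the blade clear of them at 345. The gap before the third roller needs a finer check.

```bash
cat > fit.py <<'E'
from h import *
from scipy.optimize import least_squares
Z=[];S=[]
for _ in range(5):
    t=get_image("top");k=cloud(t).reshape(-1,3);Z.append(k)
    s=get_image("scene");S.append(cloud(s).reshape(-1,3))
for n,L in(("top",Z),("scene",S)):
    k=np.nanmedian(np.array(L),0)
    k=k[(abs(k[:,0]-.525)<.024)&(k[:,2]>.0375)&(k[:,2]<.049)&(k[:,1]>-.105)&(k[:,1]<-.028)]
    def f(p):
        c=p[:3];D=np.hypot(k[:,1,None]-c-0.0*k[:,0,None]-p[4]*(k[:,0,None]-.525),k[:,2,None]-p[3])-.013
        return np.abs(D).min(1)
    r=least_squares(f,[-.092,-.066,-.039,.033,0],loss="soft_l1",f_scale=.001)
    print(n,len(k),r.x.round(4),"gaps",np.diff(r.x[:3]).round(4),"rms",np.sqrt((r.fun**2).mean()).round(4))
E
python3 fit.py
```

```text
top 316 [-0.0915 -0.0655 -0.039   0.032   0.0175] gaps [0.026  0.0265] rms 0.0014
scene 23 [-0.0904 -0.0571 -0.0388  0.0355  0.1489] gaps [0.0332 0.0183] rms 0.0013
```

Request:
play_rows(series=[[1,0,0,-1.5,0,0,0],[1,0,0,-4,0,0,0],[1,0,0,-5,0,0,0],[1,0,0,-4.5,0,0,0],[1,0,0,0,0,0,10]])

```text
t: 27.7
tool_pos: [0.4305, -0.1207, 0.1966]
orientation: [0.287, 3.119, 0.002]
contact_force: [1.2, 0.4, -2.2]
opening: 0.0231
finger_force: 49.8
```

Request:
play_rows(series=[[1,0,0,0,0,0,10],[1,0,0,0,0,0,10],[1,0,0,0,0,0,10],[1,0,0,0,0,0,10],[1,0,0,0,0,0,10]])

```text
t: 28.32
tool_pos: [0.428, -0.1195, 0.1925]
orientation: [1.585, 2.712, 0.007]
contact_force: [-0.1, 0.4, -1.5]
opening: 0.0232
finger_force: 49.7
```

Request:
play_rows(series=[[1,0,0,0,0,0,10],[1,0,0,0,0,0,10],[1,0,0,0,0,0,10],[1,3,-0.2,0,0,0,0],[1,5,-0.2,0,0,0,0]])

```text
t: 28.95
tool_pos: [0.4248, -0.0396, 0.1928]
orientation: [-2.23, -2.212, -0.008]
contact_force: [0.8, 2.1, -1.8]
opening: 0.0227
finger_force: 49.7
```

Request:
play_rows(series=[[1,5,-0.2,0,0,0,0],[1,5,-0.2,0,0,0,0],[1,5,-0.2,0,0,0,0],[1,5,-0.2,0,0,0,0],[1,5,-0.2,0,0,0,0]])

```text
t: 29.58
tool_pos: [0.4155, 0.2122, 0.1939]
orientation: [-2.227, -2.216, -0.008]
contact_force: [0.6, -0.6, -1.6]
opening: 0.0226
finger_force: 49.7
```

Request:
play_rows(series=[[1,5,-0.2,0,0,0,0],[1,5,-0.2,0,0,0,0],[1,4,-0.2,3,0,0,0],[1,1,0,4,0,0,0],[1,0,0,4,0,0,0]])

```text
t: 30.2
tool_pos: [0.4106, 0.3623, 0.0831]
orientation: [-2.224, -2.218, -0.008]
contact_force: [-0.4, 0.8, -2.1]
opening: 0.0229
finger_force: 49.7
```

Request:
play_rows(series=[[1,0,0,3,0,0,0],[1,0,0,2,0,0,0],[1,0,0,0,0,0,0]])

```text
t: 30.58
tool_pos: [0.4094, 0.3602, 0.0325]
orientation: [-2.226, -2.215, -0.001]
contact_force: [-0.2, -0.9, -0.7]
opening: 0.0231
finger_force: 49.7
```

```bash
python3 - <<'E'
from h import *
tgt([.408,.3665,.0095],[0,0,-1],[1,0,0])
E
python3 fit.py
```

```text
t 30.575 p [0.4094 0.3602 0.0325] q [ 0.57  0.4  -0.35  0.82  0.    2.15] F [-0.2 -0.9 -0.7] op 0.0231
shift cm [ 0.63 -0.14  2.31] turn deg [-0.  -0.1 -0.3]
top 323 [-0.0914 -0.065  -0.0393  0.032   0.0071] gaps [0.0264 0.0257] rms 0.0013
scene 272 [-0.093  -0.0669 -0.0406  0.0327  0.0191] gaps [0.0262 0.0263] rms 0.0019
```

Both cameras now give spacings of about 26 mm, so the row is closed. I'll lower the paddle to the bench.

Request:
play_rows(series=[[1,0,0,1,0,0,0],[1,0,0,0.7,0,0,0],[1,0,0,0.3,0,0,0],[1,0,0,0,0,0,0]])

```text
t: 31.58
tool_pos: [0.4107, 0.3609, 0.0137]
orientation: [-2.226, -2.215, -0.006]
contact_force: [0.8, 0.4, -2.6]
opening: 0.0229
finger_force: 49.7
```

Request:
play_rows(series=[[1,0,0,0.2,0,0,0],[1,0,0,0,0,0,0]])

```text
t: 31.82
tool_pos: [0.411, 0.3612, 0.0123]
orientation: [-2.227, -2.216, -0.007]
contact_force: [0.3, -0.3, -1.0]
opening: 0.0229
finger_force: 49.7
```

Request:
play_rows(series=[[1,0,0,0.15,0,0,0],[1,0,0,0,0,0,0]])

```text
t: 32.08
tool_pos: [0.411, 0.3612, 0.0108]
orientation: [-2.226, -2.216, -0.007]
contact_force: [0.9, 0.2, -1.2]
opening: 0.0227
finger_force: 49.7
```

Request:
play_rows(series=[[1,0,0,0.15,0,0,0],[1,0,0,0,0,0,0]])

```text
t: 32.33
tool_pos: [0.4112, 0.3613, 0.0095]
orientation: [-2.227, -2.216, -0.008]
contact_force: [-0.9, -0.9, 0.1]
opening: 0.0228
finger_force: 50.0
```

Request:
play_rows(series=[[0.3,0,0,0,0,0,0],[0,0,0,0,0,0,0],[-0.5,0,0,0,0,0,0],[-0.5,0,0,0,0,0,0]])

```text
t: 32.83
tool_pos: [0.411, 0.3612, 0.0093]
orientation: [-2.227, -2.216, -0.007]
contact_force: [0.2, 0.5, 0.0]
opening: 0.0638
finger_force: 0.0
```

Request:
play_rows(series=[[-0.5,0,0,-2,0,0,0],[-0.5,0,0,-4,0,0,0],[-0.5,0,0,-5,0,0,0],[-0.5,0,0,-5,0,0,0],[-0.5,0,0,0,0,0,0]])

```text
t: 33.45
tool_pos: [0.4131, 0.3622, 0.174]
orientation: [2.226, 2.215, 0.021]
contact_force: [0.7, 0.7, -0.7]
opening: 0.0644
finger_force: 0.0
```

```bash
python3 fit.py
python3 - <<'E'
from h import *
d=wrist();P=cloud(d).reshape(-1,3)
k=P[(P[:,2]>.02)&(P[:,2]<.034)&(abs(P[:,0]-.408)<.04)&(P[:,1]>.2)&(P[:,1]<.45)]
print(cv2.minAreaRect((k[:,:2]*1000).astype(np.float32)),k.min(0),k.max(0),np.median(k[:,2]))
t=get_image("top")
cv2.imwrite("pics/f.png",cv2.resize(t["img"][150:290,160:480,::-1],(800,350),interpolation=cv2.INTER_CUBIC))
print(state()["tool_pos"],state()["contact_force"])
E
```

```text
top 313 [-0.0915 -0.0652 -0.0389  0.0321  0.003 ] gaps [0.0263 0.0262] rms 0.0013
scene 267 [-0.0924 -0.0662 -0.0406  0.0328 -0.024 ] gaps [0.0263 0.0256] rms 0.0019
((410.8624572753906, 318.60870361328125), (189.89859008789062, 24.04168128967285), 89.71272277832031) [0.39906925 0.2236672  0.02086299] [0.42331277 0.41358084 0.02992837] 0.0270799599608585
[0.41039826 0.36046928 0.16886158] [ 0.32621575 -0.76785137 -0.223522  ]
```

View pics/f.png

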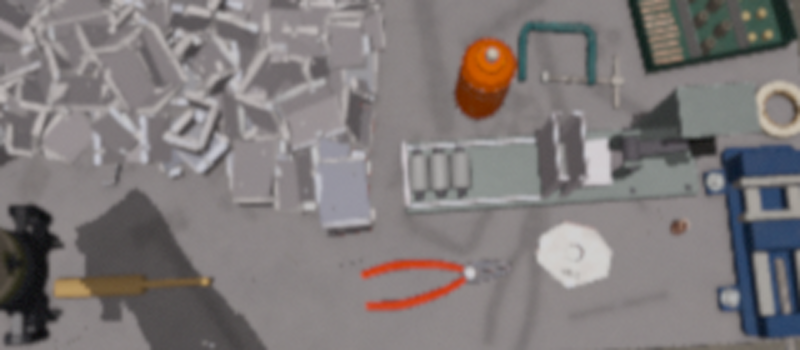

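The final picture shows the three rollers in a closed row against the stop (420–460, 172). The paddle lies flat at (55–210, 285), the pliers, magnet, can, clamp and nozzle are where they were, and the arm is clear.

```bash
python3 -c "
from rig import *
print(sign_off())"
```

```text
the job is handed in; nothing more can be done
None
```

I pressed the lever three times, rolled the three released rollers into a closed row against the end stop with the paddle, laid the paddle flat on the bench clear of the feeder, and handed the job in at about 34 s of the 72 s allowed.

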